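# Switch check of the straight air grinder

## Robot

A 7-joint arm with a two-finger parallel gripper is mounted at the origin on the work surface; the furniture and walls round the work are solid. World frame = base frame: x ahead of the robot, y to its left, z up, the work surface at z = 0. Lengths are in m, angles in rad, forces in N, time in s.
With the tool pointing down it reaches from about 0.4 to 0.875 m from the base axis. Payload 19.3 kg.
Tool frame: the origin (TCP) lies on the centre line of the jaws, within the pads' length; the fingertips stand 22 mm ahead of it and the grasp point (between the pads) lies 3 mm ahead of it; y points along the fingers, z is the direction in which the jaws open and shut, and the axes are right-handed (so a half turn about y gives the same grasp; the last joint's range is limited). The gripper opens to 85 mm and grips with 20 to 120 N. Pads are 22 mm wide; open, the fingers measure 114 mm over their backs; the gripper's body (76 mm by 85 mm) begins 54 mm behind the grasp point. The pads swing forward as they close: fully open they stand 13 mm farther back than shut.
Start: joints at [1.068, 0.521, -0.036, 1.599, 0.021, 1.021, -0.113], TCP at [0.262, -0.567, 0.214] pointing down, gripper open.
Joint ranges: [-2.91, 2.91], [-0.3, 2.13], [-1.5, 1.42], [0.17, 2.43], [-1.26, 4.41], [0.16, 1.93], [-2.52, 2.52]. Speed limits (rad/s): [1.89, 1.89, 2.39, 2.39, 3.01, 3.01, 3.01].

## Interface

Orientations are given as a 3x3 rotation matrix whose columns are the frame's x, y, z axes.
In Python, from cell import status, camera, workorder gives the robot as it stands.
- The arm moves only by the tool servo_tool, never from a script. Its argument "steps" is text: rows parted by semicolons, each of 7 numbers parted by spaces: the gripper's target within -1 to 1 (fully open at 1, half-way at 0, shut at -1), then the shift along the tool's x, y, z scaled (see below), then the turn, a rotation vector about the tool's x, y, z scaled (see below). A call has 1 to 12 rows; each row is the pose to reach, as a shift and turn from the pose commanded when the call began, along the tool's axes at that moment; what a row does not reach only later rows make up. The controller multiplies each number of a shift by 250 mm and each number of a turn by 45 degrees. A row lasts 1/12 s, in which the tool goes at most 41.7 mm and 7.16 degrees, less where a joint would pass 70% of its speed; a pose out of reach is approached as far as the arm can. A call with a number of a shift or a turn outside -1 to 1 is refused whole. A call with a gripper value outside its range is refused whole. The fingers move at their own pace and stop on an object; the grip force is fixed at half the most. Time passes only in rows, so rows that repeat a pose let the fingers close. It gives the time, the measured TCP pose, the force and the opening at its end, in the units of the state.
- status.state(): the state, without advancing time (a new reading comes with each control period).
- camera(name): name is "scene" or "top"; returns a dict with "pixels" (400x640x3 uint8, red, green, blue), "z_map" (400x640 float32, m along the optical axis (not along the pixel's ray), 0 where there is no reading), "camera_matrix" (3x3 intrinsics, pixels), "cam_to_world" (4x4, takes a point from camera to world coordinates). Camera axes: x right, y up, looking along -z (the intrinsics and any distortion apply to the point x, -y, -z); pixel columns grow to the right and rows downward; lengths in m; the calibration is good to about 2 mm. A picture is of the moment at which its call begins.
- workorder.job_done(): hands the job in, once; it reports no verdict.
The state is a dict: "clock": time; "joints": joint angles; "dq": joint speeds; "effort": joint torques, N m; "position": TCP position; "eef_rot": TCP orientation; "ft_force": force on the tool from outside, world axes, zero at the start; "wrist_torque": the same for the moment, N m; "gripper_width": finger opening in m.
Only numpy, scipy, OpenCV 4.12 (cv2) and the standard library are available. Lean on these libraries where they do the work, as an engineer would, in place of code of your own. Each camera call takes 0.05 s, during which the arm holds its last target.

## Task

Two air grinders lie in wooden bench rests with their hoses off. Do the switch check on the straight one, whose stone point sits in line with its body: flip its lock-off lever fully forward towards the nose, then squeeze its paddle all the way in against the body, hold it there for about a second, and let it spring back out. Leave the lever forward, and do not work the lever or the paddle of the angle-head grinder.

Things in the scene. Friction and masses are not known exactly. Their poses are not given: they have to be found in the camera images.
- straight_grinder: Straight air grinder in a wooden rest fixed to the table: level 38 mm aluminium cylinder, axis 85, top 104 mm up, stone point in line at its nose. Origin: on the table under the axis, at the squeeze place. x: to the nose, y: level, away from the paddle side, z: up. Rest blocks at x -85 and +66 mm (16 thick, 56 wide, 88 high) on a 12 mm board 85 wide; between them both sides are free.
- straight_grinder_lever (a joint): Lock-off lever, rad: 0 leaning back (starts 0 to 0.2), 1.4 fully forward at a stop. Steel tab in the body's frame at y -22 to -35 mm, on a pin along y at x +46, z 85 mm. Round tip 50 mm from the pin: x +14, z 120 mm at 0; top at z 135 when upright; x +78, z 120 at 1.4. No spring, stays where left, 2 N at the tip. While back, its lug stops the paddle after 0.04 rad.
- straight_grinder_paddle (a joint): Paddle, rad: 0 out, 0.18 fully in; spring return. Upright steel strip, z 75 to 95 mm, 4 mm thick, hinged on a vertical pin at body x -55, y -23.5 mm, free end at x +33. At x 0 the outer face is at y -35 mm out, -25 in; the cylinder's far side is at y +18 (grasp 53 mm wide, 43 when in). Needs about 5 N there to start, 10 N fully in.
- angle_grinder_lever (a joint): The same lever on the angle-head grinder, which lies in a like rest and has a short cross head at its nose with a 50 mm disc standing upright at its side. Not to be worked.
- angle_grinder_paddle (a joint): The same paddle on the angle-head grinder. Not to be worked.

How it is judged:
By the outcome, as a careful person would: the job done as asked, in the order asked, and still so for the second after the job is handed in, with the robot touching nothing.
It also fails if it takes over 45 s, if anything falls off the work surface, if the arm or the gripper's body presses on something with over 40 N, if the wrist force passes 120 N, or if a joint passes its speed limit or range.

## Working session

There is one attempt and no reset: what is moved stays moved. The work goes in short steps, Python scripts to look and compute and a tool call to move; the robot and the scene stay as the last step left them, time stands still between calls to the robot, and variables do not carry over. Pictures are saved under pics/ and viewed, and the job is handed in when it is done.

Besides the shell and the picture viewer there is one more tool, called by a JSON object that holds its "api" and its "payload". servo_tool: Moves the arm, as the interface text tells. Shifts and turns lie within -1 to 1; 1 stands for 250 mm of shift or 45 degrees of turn. Its arguments: {"type":"object","properties":{"steps":{"type":"string"}},"required":["steps"]}

```bash
mkdir -p pics; ls; python3 - <<'E'
from cell import status,camera
import cv2,numpy as np
s=status.state();print(s)
for n in("scene","top"):
    c=camera(n);cv2.imwrite(f"pics/{n}0.png",c["pixels"][:,:,::-1]);np.savez(f"{n}0.npz",**c)
    print(n,c["camera_matrix"],c["cam_to_world"])
E
```

```text
pics
{'clock': 0.0, 'joints': array([ 1.0678291 ,  0.52201779, -0.03634225,  1.6000171 ,  0.02119899,
        1.02108639, -0.11280917]), 'dq': array([ 4.04036805e-04,  1.08100781e-03,  1.64405198e-03,  4.06206594e-04,
       -5.32358909e-05, -7.79983771e-04,  9.33286466e-04]), 'effort': array([-4.36147557e-04, -9.27111769e+01,  1.97946690e+00, -3.69927013e+01,
        1.77084259e-02,  8.13615101e-03, -8.25269376e-05]), 'position': array([ 0.2619367 , -0.56706447,  0.21341996]), 'eef_rot': array([[-9.07811454e-01, -5.45316955e-04,  4.19378191e-01],
       [-4.19378539e-01,  1.00532056e-03, -9.07810900e-01],
       [ 7.34351584e-05, -9.99999346e-01, -1.14133575e-03]]), 'ft_force': array([-0.21194597, -0.02267701,  0.70952554]), 'wrist_torque': array([ 0.00613495,  0.00465444, -0.00731418]), 'gripper_width': 0.08555069879386565}
scene [[502.66695484   0.         321.76063075]
 [  0.         502.66695484 198.95167628]
 [  0.           0.           1.        ]] [[-0.74594576  0.43061829 -0.50806773 -0.09209075]
 [-0.66600211 -0.47946865  0.57144641  0.54824217]
 [ 0.00247273  0.76464221  0.6444503   0.7377526 ]
 [ 0.          0.          0.          1.        ]]
top [[442.43424083   0.         324.05041356]
 [  0.         442.43424083 194.41977993]
 [  0.           0.           1.        ]] [[-0.01417264  0.98472491 -0.17353961  0.29287334]
 [-0.9995677  -0.00948175  0.02782997 -0.02110279]
 [ 0.02575941  0.17385901  0.98443359  0.9092893 ]
 [ 0.          0.          0.          1.        ]]
```

View pics/scene0.png

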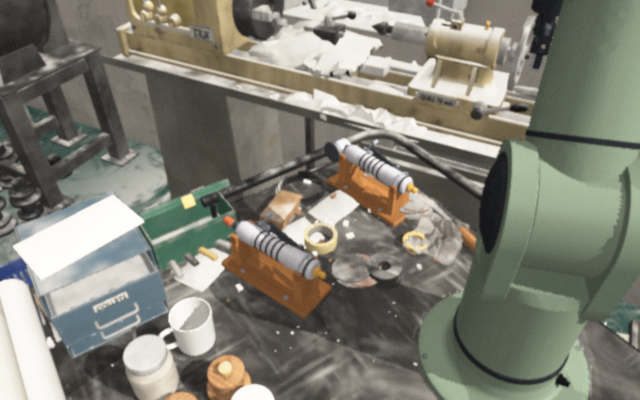

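View pics/top0.png

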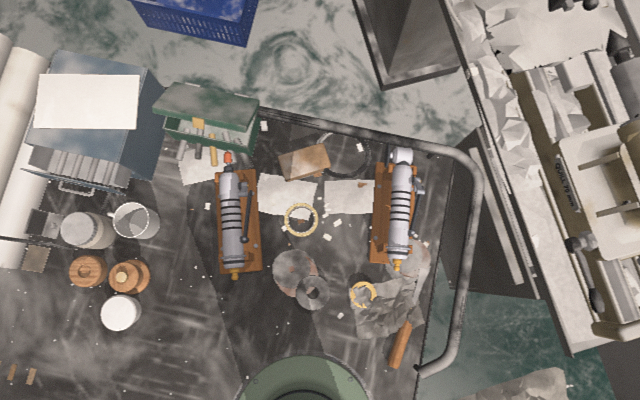

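```bash
python3 - <<'E'
import cv2,numpy as np
a=cv2.imread("pics/top0.png");b=cv2.imread("pics/scene0.png")
cv2.imwrite("pics/t1.png",cv2.resize(a[140:290,190:290],None,fx=4,fy=4,interpolation=cv2.INTER_CUBIC))
cv2.imwrite("pics/s1.png",cv2.resize(b[200:320,210:340],None,fx=5,fy=5,interpolation=cv2.INTER_CUBIC))
E
```

```text
(no output)
```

View pics/t1.png

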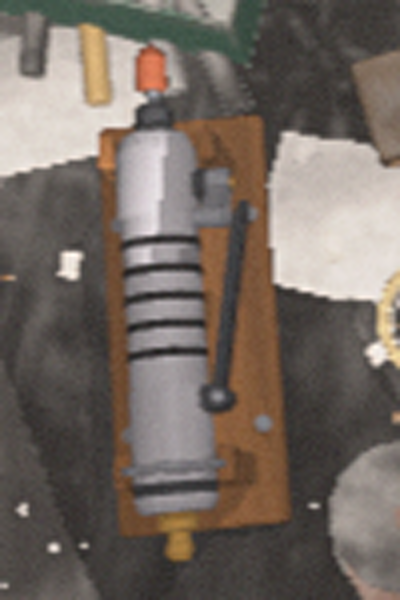

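View pics/s1.png

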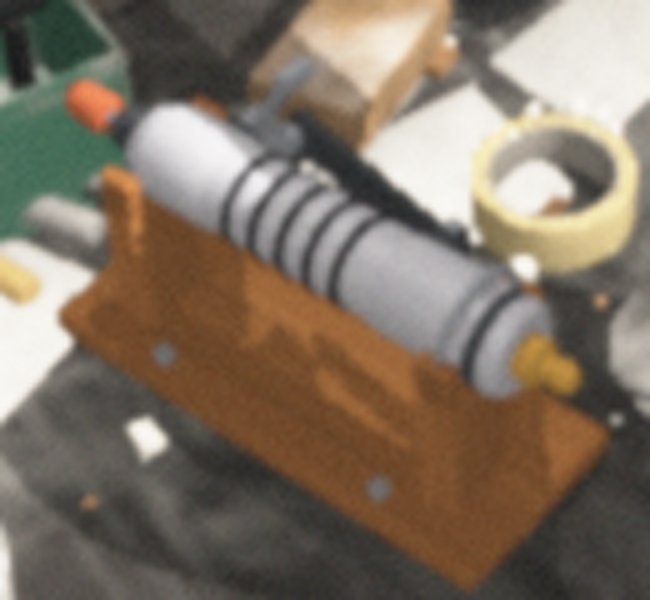

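```bash
cat > h.py <<'E'
import numpy as np
def cloud(c):
    z=c["z_map"];K=c["camera_matrix"];T=c["cam_to_world"]
    v,u=np.mgrid[:z.shape[0],:z.shape[1]]
    p=np.stack([(u-K[0,2])/K[0,0]*z,-(v-K[1,2])/K[1,1]*z,-z,np.ones_like(z)],-1)
    w=(p@T.T)[...,:3];w[z==0]=np.nan;return w
E
python3 - <<'E'
from h import *
from scipy.optimize import least_squares
for n,(r0,r1,c0,c1) in {"top":(150,285,205,275),"scene":(205,320,215,335)}.items():
    c=np.load(n+"0.npz");w=cloud(c)[r0:r1,c0:c1].reshape(-1,3)
    uv=np.mgrid[r0:r1,c0:c1].reshape(2,-1).T
    tab=w[np.abs(w[:,2])<.01];print(n,"table z",np.median(tab[:,2]))
    m=(w[:,2]>.088)&(w[:,2]<.112);q=w[m]
    print(len(q),q.min(0),q.max(0))
    # cylinder fit
    def res(p,q):
        d=np.array([np.cos(p[1]),np.sin(p[1])]);nrm=np.array([-d[1],d[0]])
        o=q[:,:2]@nrm-p[0];return np.hypot(o,q[:,2]-p[2])-.019
    f=least_squares(lambda p:res(p,q),[np.median(q[:,1]),0.,.085],loss='soft_l1',f_scale=.001)
    print(f.x,np.median(np.abs(f.fun)))
    a=f.x[1];d=np.array([np.cos(a),np.sin(a)]);nr=np.array([-d[1],d[0]])
    s=w[:,:2]@d;o=w[:,:2]@nr-f.x[0];np.savez(n+"_sl.npz",s=s,o=o,z=w[:,2],uv=uv)
    k=(np.abs(o)>.0215)&(np.abs(o)<.03)&(w[:,2]>.082)&(w[:,2]<.092)
    for t in sorted(zip(s[k].round(4),o[k].round(4),w[k,2].round(4))):print(*t,end=' | ')
    print()
    k=(w[:,2]>.006)&(w[:,2]<.018); print("board",np.percentile(s[k],[1,5,95,99]),np.percentile(o[k],[1,99]))
    k=(np.abs(o)<.015)&(w[:,2]>.07);print("body s",s[k].min(),s[k].max())
    k=w[:,2]>.106
    for t in sorted(zip(s[k].round(4),o[k].round(4),w[k,2].round(4))):print(*t,end=' | ')
    print()
E
```

```text
top table z 0.00048204873229718004
2363 [0.28335284 0.09208557 0.08801014] [0.52309723 0.16074349 0.11182068]
[0.10160636 0.06590096 0.08370197] 0.0015563706372578485
0.3231 0.0218 0.0848 | 0.3231 0.0231 0.0874 | 0.3233 0.0248 0.088 | 0.3246 -0.0263 0.0884 | 0.3247 -0.0274 0.0837 | 0.3249 -0.0241 0.0863 | 0.3249 0.0228 0.0887 | 0.325 -0.0225 0.0875 | 0.325 0.0245 0.0891 | 0.3252 0.0267 0.0872 | 0.3265 -0.0274 0.0832 | 0.3266 -0.0259 0.0852 | 0.3267 -0.0243 0.0869 | 0.3267 -0.0227 0.0885 | 0.3267 0.0216 0.0851 | 0.3268 0.0233 0.0858 | 0.3269 0.0249 0.0869 | 0.3271 0.0267 0.0868 | 0.3283 -0.0276 0.0837 | 0.3284 -0.0261 0.086 | 0.3284 -0.0232 0.0907 | 0.3285 -0.0244 0.0868 | 0.3286 0.0229 0.0873 | 0.3287 0.0245 0.0883 | 0.3289 0.0267 0.0867 | 0.3302 -0.0262 0.0862 | 0.3303 -0.0246 0.0872 | 0.3304 -0.0228 0.0876 | 0.3304 0.0243 0.0891 | 0.3307 0.0266 0.0865 | 0.332 -0.0249 0.0887 | 0.3321 -0.0261 0.0847 | 0.3322 -0.0229 0.088 | 0.3322 0.0239 0.0908 | 0.3324 0.0262 0.0883 | 0.3339 -0.0263 0.0854 | 0.334 -0.0245 0.0855 | 0.334 -0.0229 0.0874 | 0.334 0.0225 0.0881 | 0.3342 0.0246 0.0871 | 0
[... 11557 characters left out ...]
.1287 | 0.4434 -0.0203 0.1156 | 0.4437 -0.0231 0.1135 | 0.4448 -0.0219 0.1162 | 0.4457 -0.0205 0.1191 | 0.4458 -0.0223 0.1104 | 0.4463 0.0065 0.1061 | 0.4465 -0.0208 0.1135 | 0.4467 -0.0212 0.1156 | 0.447 -0.021 0.1106 | 0.447 0.0083 0.107 | 0.4476 -0.0193 0.114 | 0.4482 -0.0193 0.1086 | 0.4483 -0.0197 0.1108 | 0.4485 -0.0221 0.1064 | 0.4518 0.0009 0.1062 | 0.4522 0.0056 0.1069 | 0.4531 -0.0216 0.1067 | 0.455 0.0106 0.1065 | 0.4557 0.0046 0.1066 | 0.457 0.0058 0.1068 | 0.4597 0.0006 0.1064 | 0.4626 0.0029 0.1064 | 0.4634 0.0072 0.1065 | 0.4644 0.0011 0.1065 | 0.4657 0.005 0.1061 | 0.4697 0.006 0.107 | 0.4737 0.0047 0.1062 | 0.4761 -0.0003 0.1063 | 0.4765 0.007 0.1063 | 0.4769 0.0041 0.1065 |
```

```bash
python3 - <<'E'
from h import *
from scipy.optimize import least_squares
for n,(r0,r1,c0,c1) in {"top":(150,285,205,275),"scene":(205,320,215,335)}.items():
    c=np.load(n+"0.npz");w=cloud(c)[r0:r1,c0:c1].reshape(-1,3)
    a=.064;off=.102
    for it in range(4):
        d=np.array([np.cos(a),np.sin(a)]);nr=np.array([-d[1],d[0]])
        s=w[:,:2]@d;o=w[:,:2]@nr-off
        q=w[(np.abs(o)<.0165)&(s>.345)&(s<.47)&(w[:,2]>.088)&(w[:,2]<.11)]
        f=least_squares(lambda p:np.hypot(q[:,:2]@[-np.sin(p[1]),np.cos(p[1])]-p[0],q[:,2]-p[2])-.019,[off,a,.085],loss='soft_l1',f_scale=.001)
        off,a=f.x[:2]
    print(n,f.x)
    d=np.array([np.cos(a),np.sin(a)]);nr=np.array([-d[1],d[0]]);s=w[:,:2]@d;o=w[:,:2]@nr-off
    for lo,hi in((.320,.342),(.470,.492)):
        for sg in(1,-1):
            k=(o*sg>.022)&(o*sg<.030)&(w[:,2]>.084)&(w[:,2]<.092)&(s>lo)&(s<hi);print(lo,sg,np.percentile(s[k],[3,97]),np.percentile(o[k],[3,97]))
    k=(w[:,2]>.113)&(o<-.01);print("tip s",np.percentile(s[k],[2,98]),np.percentile(o[k],[2,98]),w[k,2].max())
    print("origin",d*.4155+nr*off)
E
```

```text
top [0.09596711 0.08327268 0.08367288]
0.32 1 [0.32536646 0.33997016] [0.02262722 0.02665395]
0.32 -1 [0.32608729 0.33952215] [-0.02676229 -0.02271471]
0.47 1 [0.47738361 0.49025364] [0.02214236 0.02572005]
0.47 -1 [0.47064255 0.49021548] [-0.02767425 -0.02210645]
tip s [0.43613501 0.4493399 ] [-0.03568017 -0.02205931] 0.1303970774745773
origin [0.40607802 0.13019439]
scene [0.09586226 0.08017211 0.08568021]
0.32 1 [0.3249166  0.33966732] [0.02258564 0.02885339]
0.32 -1 [0.32670704 0.33336197] [-0.02517776 -0.02336873]
0.47 1 [0.47679122 0.48987077] [0.0222284 0.0286895]
0.47 -1 [0.47634333 0.48914506] [-0.02567429 -0.02231863]
tip s [0.4359537  0.44844352] [-0.03339373 -0.02007903] 0.13316916274738055
origin [0.40648814 0.12883018]
```

```bash
cat >> h.py <<'E'
from scipy.spatial.transform import Rotation as R
A=.082;O=np.array([.4080,.1298,0])
d=np.array([np.cos(A),np.sin(A),0]);n_=np.array([-np.sin(A),np.cos(A),0])
def G(x,y,z): return O+d*x+n_*y+np.array([0,0,z])
RT=np.stack([-d,[0,0,-1.],-n_],1)  # x=y×z
assert np.allclose(np.cross(RT[:,1],RT[:,2]),RT[:,0])
def cmd(p,rot=RT,st=None):
    from cell import status
    st=st or status.state();E=st["eef_rot"]
    return (E.T@(np.asarray(p)-st["position"])/.25).round(4),(R.from_matrix(E.T@rot).as_rotvec()/(np.pi/4)).round(4)
def rep():
    from cell import status
    s=status.state();v=s["position"]-O
    print("t",round(s["clock"],2),"g",(np.array([v@d,v@n_,v[2]])*1000).round(1),"F",s["ft_force"].round(1),"w",round(s["gripper_width"],4),"q",s["joints"].round(2))
E
python3 - <<'E'
from h import *
for n in("top","scene"):
    w=cloud(np.load(n+"0.npz")).reshape(-1,3)
    for y0 in np.arange(-.6,.2,.1):
        k=(w[:,1]>y0)&(w[:,1]<y0+.1)&(w[:,0]>.2)&(w[:,0]<.6);print(n,round(y0,1),k.sum(),np.percentile(w[k,2],99.8).round(3) if k.sum() else '')
for p in([.36,-.37,.25],[.44,-.2,.25],G(0,-29,200)*0+G(0,-.029,.2),G(0,-.029,.13)):print(p,cmd(p))
rep()
E
```

```text
top -0.6 17364 0.242
top -0.5 14799 0.179
top -0.4 2657 0.073
top -0.3 6650 0.126
top -0.2 10451 0.108
top -0.1 9732 0.07
top -0.0 10152 0.133
top 0.1 10190 0.142
scene -0.6 11729 0.39
scene -0.5 6665 0.316
scene -0.4 1068 0.075
scene -0.3 2322 0.128
scene -0.2 7981 0.11
scene -0.1 6356 0.072
scene -0.0 5655 0.132
scene 0.1 12234 0.143
[0.36, -0.37, 0.25] (array([-0.6865, -0.1455, -0.5514]), array([1.200e-03, 4.467e-01, 3.000e-04]))
[0.44, -0.2, 0.25] (array([-1.2622, -0.145 , -1.0345]), array([1.200e-03, 4.467e-01, 3.000e-04]))
[0.41037534 0.10089744 0.2       ] (array([-1.6595,  0.0561, -2.1766]), array([1.200e-03, 4.467e-01, 3.000e-04]))
[0.41037534 0.10089744 0.13      ] (array([-1.6595,  0.3361, -2.1764]), array([1.200e-03, 4.467e-01, 3.000e-04]))
t 0.1 g [-202.6 -682.6  213.5] F [ 0.1  1.1 -0.3] w 0.0855 q [ 1.07  0.52 -0.04  1.6   0.02  1.02 -0.11]
```

{"api": "servo_tool", "payload": {"steps": "-1 0 -0.15 0 0 0 0;-1 -0.1 -0.226 -0.08 0 0.1 0;-1 -0.22 -0.226 -0.18 0 0.2 0;-1 -0.34 -0.226 -0.27 0 0.3 0;-1 -0.46 -0.226 -0.37 0 0.4 0;-1 -0.57 -0.226 -0.46 0 0.447 0;-1 -0.686 -0.226 -0.55 0 0.447 0;-1 -0.686 -0.226 -0.55 0 0.447 0;-1 -0.686 -0.226 -0.55 0 0.447 0"}}

```text
clock: 0.85
position: [0.3612, -0.369, 0.2706]
eef_rot: [[-0.996, 0.0, 0.085], [-0.085, 0.0, -0.996], [-0.0, -1.0, -0.0]]
ft_force: [-0.5, -0.7, -0.5]
gripper_width: -0.0001
```

```bash
python3 - <<'E'
from h import *
rep()
for p in([.44,-.2,.25],G(0,-.029,.2)):print(p,cmd(p))
E
```

```text
t 0.85 g [ -87.5 -493.3  270.6] F [-0.5 -0.7 -0.5] w -0.0001 q [ 0.71  0.29 -0.04  1.81  0.01  1.04 -0.82]
[0.44, -0.2, 0.25] (array([-0.3718,  0.0826, -0.6466]), array([ 0.0003,  0.0042, -0.0002]))
[0.41037534 0.10089744 0.2       ] (array([-0.3562,  0.2829, -1.8559]), array([ 0.0003,  0.0042, -0.0002]))
```

{"api": "servo_tool", "payload": {"steps": "-1 -0.09 0 -0.15 0 0 0;-1 -0.18 0 -0.3 0 0 0;-1 -0.27 0 -0.45 0 0 0;-1 -0.35 0 -0.58 0 0.004 0;-1 -0.37 0 -0.74 0 0.004 0;-1 -0.37 0 -0.9 0 0.004 0;-1 -0.37 0 -1 0 0.004 0"}}

```text
clock: 1.43
position: [0.4316, -0.1112, 0.2703]
eef_rot: [[-0.997, -0.001, 0.08], [-0.08, 0.001, -0.997], [0.0, -1.0, -0.001]]
ft_force: [0.9, 0.7, 0.2]
gripper_width: 0.0001
```

```bash
python3 - <<'E'
from h import *
rep()
for p in(G(0,-.029,.27),G(0,-.029,.2)):print(p,cmd(p))
E
```

```text
t 1.43 g [   3.8 -242.1  270.3] F [0.9 0.7 0.2] w 0.0001 q [ 0.3   0.17 -0.2   1.97  0.04  1.01 -1.42]
[0.41037534 0.10089744 0.27      ] (array([ 0.0167,  0.0017, -0.8523]), array([ 0.0008, -0.0024,  0.0006]))
[0.41037534 0.10089744 0.2       ] (array([ 0.0166,  0.2817, -0.8521]), array([ 0.0008, -0.0024,  0.0006]))
```

{"api": "servo_tool", "payload": {"steps": "-1 0 0 -0.15 0 0 0;-1 0 0 -0.3 0 0 0;-1 0.01 0 -0.45 0 0 0;-1 0.016 0.05 -0.6 0 0 0;-1 0.016 0.12 -0.75 0 0 0;-1 0.016 0.2 -0.85 0 0 0;-1 0.016 0.28 -0.85 0 0 0;-1 0.016 0.28 -0.85 0 0 0;-1 0.016 0.28 -0.85 0 0 0"}}

```text
clock: 2.18
position: [0.4112, 0.0966, 0.2002]
eef_rot: [[-0.997, -0.002, 0.078], [-0.078, -0.001, -0.997], [0.002, -1.0, 0.0]]
ft_force: [0.3, 0.2, -0.3]
gripper_width: 0.0
```

```bash
python3 - <<'E'
from h import *
from cell import camera
import cv2
rep()
for p in(G(0,-.029,.2),G(0,-.029,.13)):print(p,cmd(p))
for nme in("scene","top"):
    c=camera(nme);np.savez(nme+"1.npz",**c);im=c["pixels"][:,:,::-1]
    r=(90,330,190,440) if nme=="scene" else (110,310,170,400)
    cv2.imwrite(f"pics/{nme}2.png",cv2.resize(np.ascontiguousarray(im[r[0]:r[1],r[2]:r[3]]),None,fx=2.4,fy=2.4,interpolation=cv2.INTER_CUBIC))
E
```

```text
t 2.18 g [  0.4 -33.4 200.2] F [ 0.3  0.2 -0.3] w 0.0 q [-0.05  0.24 -0.38  2.1   0.12  0.82 -1.99]
[0.41037534 0.10089744 0.2       ] (array([ 0.0019,  0.001 , -0.0174]), array([-0.0006, -0.0056,  0.0026]))
[0.41037534 0.10089744 0.13      ] (array([ 0.0013,  0.281 , -0.0175]), array([-0.0006, -0.0056,  0.0026]))
```

View pics/scene2.png

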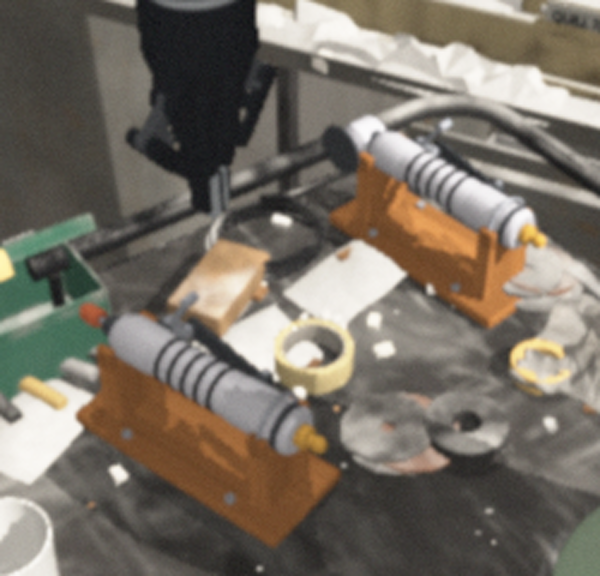

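```bash
python3 - <<'E'
from h import *
for n in("scene","top"):
    w=cloud(np.load(n+"1.npz")).reshape(-1,3)
    v=w-O;g=np.stack([v@d,v@n_,v[:,2]],1)
    k=(np.abs(g[:,0])<.04)&(np.abs(g[:,1]+.033)<.06)&(g[:,2]>.15)&(g[:,2]<.2)
    q=g[k];print(n,len(q))
    if len(q): print(np.percentile(q,[0,1,3,99],0).round(4))
E
```

```text
scene 0
top 0
```

```bash
python3 - <<'E'
from h import *
w=cloud(np.load("scene1.npz"))
for r in range(160,184,3):
    print(r,[tuple((np.array([(w[r,c]-O)@d,(w[r,c]-O)@n_,w[r,c,2]])*1000).round(0)) for c in(273,277,281)])
E
```

```text
160 [(np.float64(-10.0), np.float64(-16.0), np.float64(269.0)), (np.float64(-10.0), np.float64(-26.0), np.float64(264.0)), (np.float64(-9.0), np.float64(-36.0), np.float64(257.0))]
163 [(np.float64(-5.0), np.float64(-21.0), np.float64(259.0)), (np.float64(-11.0), np.float64(-24.0), np.float64(260.0)), (np.float64(-10.0), np.float64(-35.0), np.float64(253.0))]
166 [(np.float64(-3.0), np.float64(-22.0), np.float64(251.0)), (np.float64(-7.0), np.float64(-28.0), np.float64(249.0)), (np.float64(-10.0), np.float64(-34.0), np.float64(247.0))]
169 [(np.float64(-4.0), np.float64(-21.0), np.float64(245.0)), (np.float64(-7.0), np.float64(-27.0), np.float64(243.0)), (np.float64(-10.0), np.float64(-34.0), np.float64(240.0))]
172 [(np.float64(-3.0), np.float64(-21.0), np.float64(239.0)), (np.float64(-7.0), np.float64(-27.0), np.float64(238.0)), (np.float64(-10.0), np.float64(-33.0), np.float64(235.0))]
175 [(np.float64(-3.0), np.float64(-21.0), np.float64(232.0)), (np.float64(-7.0), np.float64(-27.0), np.float64(231.0)), (np.float64(-10.0), np.float64(-33.0), np.float64(229.0))]
178 [(np.float64(652.0), np.float64(-701.0), np.float64(-499.0)), (np.float64(-4.0), np.float64(-29.0), np.float64(223.0)), (np.float64(-10.0), np.float64(-32.0), np.float64(223.0))]
181 [(np.float64(653.0), np.float64(-700.0), np.float64(-514.0)), (np.float64(655.0), np.float64(-725.0), np.float64(-531.0)), (np.float64(157.0), np.float64(-212.0), np.float64(26.0))]
```

```bash
python3 - <<'E'
from h import *
from cell import camera
import cv2
rep()
c=camera("scene");w=cloud(c);np.savez("scene2.npz",**c)
im=c["pixels"][:,:,::-1]
cv2.imwrite("pics/s3.png",cv2.resize(np.ascontiguousarray(im[100:220,220:340]),None,fx=5,fy=5,interpolation=cv2.INTER_CUBIC))
for r in range(169,205,3):
    print(r,[(np.array([(w[r,c]-O)@d,(w[r,c]-O)@n_,w[r,c,2]])*1000).round(0).tolist() for c in(273,277,281)])
rep()
E
```

```text
t 2.28 g [  1.3 -33.5 201.4] F [ 0.5  0.3 -0.4] w 0.0003 q [-0.05  0.24 -0.38  2.1   0.12  0.82 -1.99]
169 [[-3.0, -22.0, 244.0], [-6.0, -29.0, 242.0], [-10.0, -34.0, 241.0]]
172 [[-4.0, -21.0, 240.0], [-5.0, -29.0, 235.0], [-10.0, -33.0, 235.0]]
175 [[-3.0, -21.0, 232.0], [-7.0, -26.0, 231.0], [-9.0, -34.0, 228.0]]
178 [[647.0, -695.0, -493.0], [-4.0, -29.0, 222.0], [658.0, -754.0, -534.0]]
181 [[650.0, -696.0, -510.0], [660.0, -730.0, -536.0], [157.0, -212.0, 25.0]]
184 [[186.0, -215.0, 1.0], [177.0, -219.0, 3.0], [157.0, -212.0, 16.0]]
187 [[179.0, -207.0, 1.0], [151.0, -191.0, 24.0], [157.0, -211.0, 8.0]]
190 [[170.0, -197.0, 2.0], [143.0, -182.0, 25.0], [131.0, -183.0, 30.0]]
193 [[164.0, -190.0, 1.0], [131.0, -168.0, 31.0], [123.0, -173.0, 32.0]]
196 [[154.0, -179.0, 4.0], [126.0, -163.0, 29.0], [118.0, -167.0, 30.0]]
199 [[124.0, -148.0, 31.0], [117.0, -152.0, 32.0], [111.0, -159.0, 30.0]]
202 [[118.0, -140.0, 31.0], [110.0, -145.0, 32.0], [103.0, -149.0, 33.0]]
t 2.33 g [  1.3 -33.3 201.5] F [-0.3 -0.7  0.1] w 0.0003 q [-0.05  0.24 -0.38  2.1   0.12  0.82 -1.99]
```

View pics/s3.png

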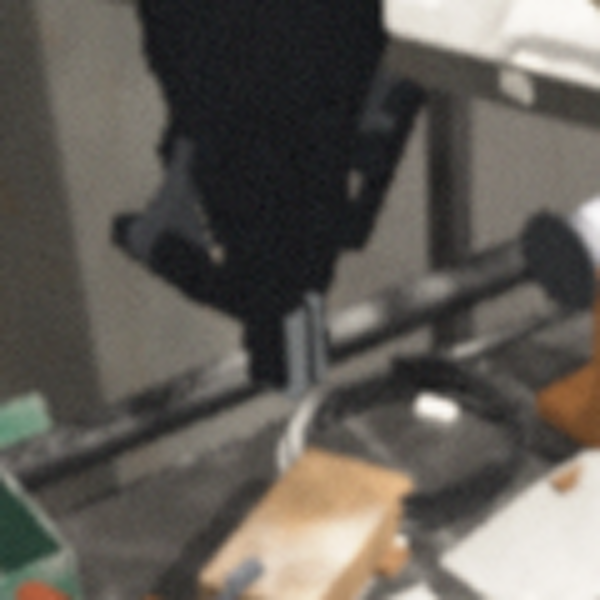

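View pics/top2.png

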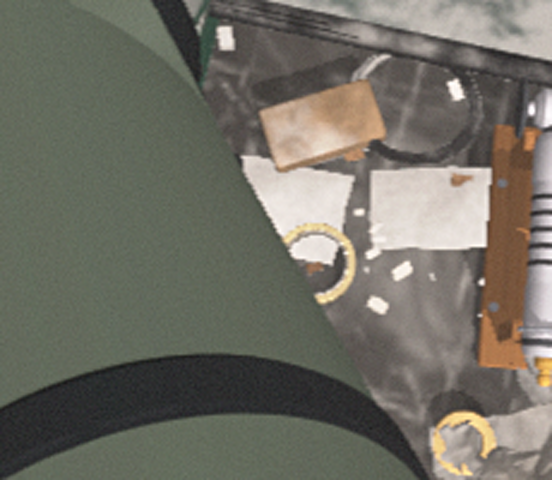

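{"api": "servo_tool", "payload": {"steps": "-1 0.004 0.06 -0.01 0 -0.005 0;-1 0.005 0.12 -0.018 0 -0.005 0;-1 0.005 0.18 -0.018 0 -0.005 0;-1 0.005 0.24 -0.018 0 -0.005 0;-1 0.005 0.28 -0.018 0 -0.005 0;-1 0.005 0.28 -0.018 0 -0.005 0"}}

```text
clock: 2.83
position: [0.4096, 0.1011, 0.1299]
eef_rot: [[-0.997, -0.001, 0.081], [-0.081, -0.001, -0.997], [0.001, -1.0, 0.0]]
ft_force: [-0.0, 0.5, 0.8]
gripper_width: -0.0
```

```bash
python3 - <<'E'
from h import *
from cell import camera
import cv2
rep()
c=camera("scene");w=cloud(c);np.savez("scene3.npz",**c)
im=c["pixels"][:,:,::-1]
cv2.imwrite("pics/s4.png",cv2.resize(np.ascontiguousarray(im[160:280,220:340]),None,fx=5,fy=5,interpolation=cv2.INTER_CUBIC))
v=w-O;g=np.stack([v@d,v@n_,v[...,2]],-1)*1000
for col in(255,260,265,270,275):
  print(col,[g[r,col].round(0).tolist() for r in range(200,240,4)])
E
```

```text
t 2.83 g [ -0.7 -28.7 129.9] F [-0.   0.5  0.8] w -0.0 q [-0.09  0.36 -0.35  2.18  0.2   0.64 -2.08]
255 [[179.0, -146.0, 2.0], [167.0, -133.0, 4.0], [161.0, -126.0, 1.0], [151.0, -115.0, 2.0], [141.0, -105.0, 3.0], [134.0, -97.0, 1.0], [51.0, -19.0, 93.0], [34.0, -2.0, 106.0], [28.0, 4.0, 104.0], [22.0, 11.0, 103.0]]
260 [[170.0, -153.0, 1.0], [159.0, -141.0, 3.0], [151.0, -132.0, 2.0], [143.0, -123.0, 1.0], [111.0, -91.0, 29.0], [112.0, -91.0, 17.0], [42.0, -23.0, 95.0], [30.0, -11.0, 102.0], [21.0, -1.0, 103.0], [15.0, 6.0, 103.0]]
265 [[159.0, -157.0, 4.0], [nan, nan, nan], [119.0, -116.0, 30.0], [110.0, -106.0, 30.0], [27.0, -24.0, 123.0], [32.0, -27.0, 108.0], [35.0, -29.0, 95.0], [32.0, -25.0, 90.0], [14.0, -7.0, 104.0], [5.0, 3.0, 106.0]]
270 [[-13.0, 1.0, 199.0], [5.0, -16.0, 169.0], [110.0, -122.0, 31.0], [21.0, -31.0, 131.0], [94.0, -104.0, 29.0], [88.0, -96.0, 27.0], [27.0, -34.0, 95.0], [26.0, -32.0, 88.0], [81.0, -87.0, 3.0], [-1.0, -4.0, 104.0]]
275 [[-6.0, -18.0, 183.0], [-7.0, -16.0, 175.0], [-7.0, -16.0, 166.0], [94.0, -119.0, 30.0], [86.0, -111.0, 28.0], [77.0, -100.0, 31.0], [80.0, -103.0, 15.0], [12.0, -31.0, 96.0], [15.0, -34.0, 82.0], [-6.0, -11.0, 102.0]]
```

View pics/s4.png

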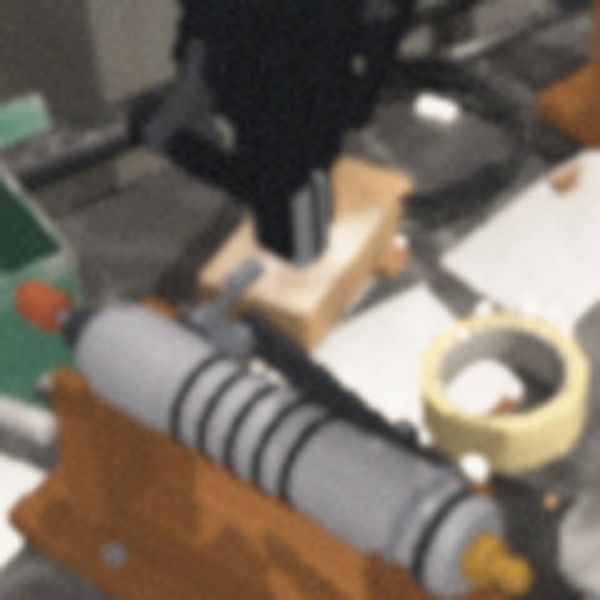

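```bash
python3 - <<'E'
from h import *
w=cloud(np.load("scene3.npz"));v=w-O;g=np.stack([v@d,v@n_,v[...,2]],-1)*1000
q=g[(np.abs(g[...,0])<30)&(np.abs(g[...,1]+29)<30)&(g[...,2]>136)&(g[...,2]<215)]
for z0 in range(136,215,6):
    k=q[(q[:,2]>=z0)&(q[:,2]<z0+6)]
    if len(k):print(z0,len(k),k[:,0].min().round(),k[:,0].max().round(),k[:,1].min().round(),k[:,1].max().round())
for n in("scene","top"):
    c=np.load(n+"0.npz");W=cloud(c);k=(np.abs(W[...,0]-.262)<.09)&(np.abs(W[...,1]+.567)<.09)&(W[...,2]>.13)&(W[...,2]<.5)
    print(n,k.sum(),W[k][:,2].min() if k.any() else '')
E
```

```text
148 13 -12.0 1.0 -38.0 -23.0
154 28 -13.0 4.0 -37.0 -17.0
160 36 -13.0 6.0 -44.0 -16.0
166 53 -13.0 5.0 -43.0 -15.0
172 42 -13.0 5.0 -43.0 -16.0
178 33 -13.0 0.0 -42.0 -16.0
184 21 -13.0 -5.0 -40.0 -16.0
190 40 -15.0 9.0 -57.0 -1.0
196 90 -16.0 12.0 -58.0 0.0
202 82 -16.0 9.0 -56.0 1.0
208 49 -17.0 15.0 -59.0 0.0
214 9 -17.0 13.0 -58.0 -14.0
scene 2751 0.13001252858998413
top 529 0.13003368429392725
```

{"api": "servo_tool", "payload": {"steps": "-1 -0.02 0 0 0 0 0;-1 -0.04 0 0 0 0 0;-1 -0.06 0 0 0 0 0;-1 -0.08 0 0 0 0 0;-1 -0.1 0 0 0 0 0;-1 -0.1 0 0 0 0 0"}}

```text
clock: 3.38
position: [0.4357, 0.1042, 0.1307]
eef_rot: [[-0.997, 0.001, 0.082], [-0.082, 0.0, -0.997], [-0.001, -1.0, -0.0]]
ft_force: [-0.7, 0.4, -0.8]
gripper_width: 0.0002
```

```bash
python3 - <<'E'
from h import *
from cell import camera
import cv2
rep()
c=camera("scene");w=cloud(c);np.savez("scene4.npz",**c)
im=c["pixels"][:,:,::-1]
cv2.imwrite("pics/s5.png",cv2.resize(np.ascontiguousarray(im[160:280,220:340]),None,fx=5,fy=5,interpolation=cv2.INTER_CUBIC))
E
```

```text
t 3.38 g [ 25.5 -27.8 130.7] F [-0.7  0.4 -0.8] w 0.0002 q [-0.09  0.39 -0.35  2.12  0.21  0.67 -2.06]
```

View pics/s5.png

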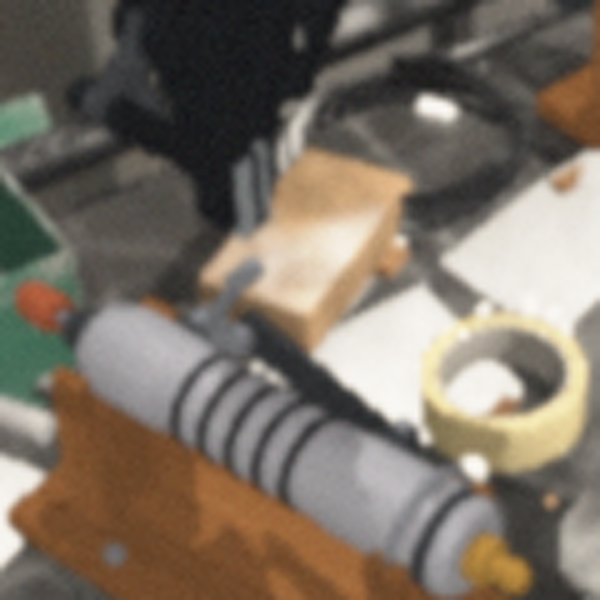

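{"api": "servo_tool", "payload": {"steps": "-1 0.04 0 0 0 0 0;-1 0.08 0 0.003 0 0 0;-1 0.112 0 0.005 0 0 0;-1 0.112 0.04 0.005 0 0 0;-1 0.112 0.08 0.005 0 0 0;-1 0.112 0.12 0.005 0 0 0;-1 0.112 0.15 0.005 0 0 0;-1 0.112 0.15 0.005 0 0 0"}}

```text
clock: 4.1
position: [0.4055, 0.1002, 0.0921]
eef_rot: [[-0.997, -0.002, 0.083], [-0.083, -0.001, -0.997], [0.002, -1.0, 0.0]]
ft_force: [-0.2, -0.0, -0.1]
gripper_width: 0.0003
```

```bash
cat >> h.py <<'E'
def snap(name,r=(160,280,220,340),f=5):
    from cell import camera
    import cv2
    rep()
    c=camera("scene");w=cloud(c);np.savez("last.npz",**c)
    im=c["pixels"][:,:,::-1]
    cv2.imwrite(f"pics/{name}.png",cv2.resize(np.ascontiguousarray(im[r[0]:r[1],r[2]:r[3]]),None,fx=f,fy=f,interpolation=cv2.INTER_CUBIC))
    v=w-O;return np.stack([v@d,v@n_,v[...,2]],-1)*1000
E
python3 -c "
from h import *
g=snap('s6')"
```

```text
t 4.1 g [ -4.9 -29.3  92.1] F [-0.2 -0.  -0.1] w 0.0003 q [-0.12  0.42 -0.32  2.22  0.25  0.54 -2.13]
```

View pics/s6.png

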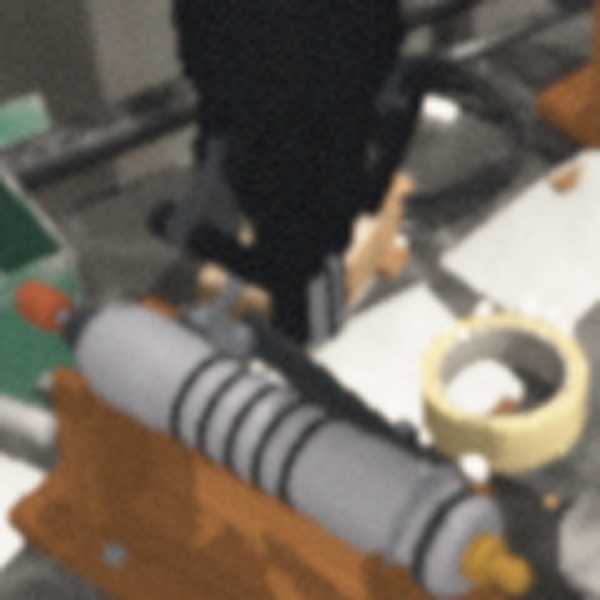

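{"api": "servo_tool", "payload": {"steps": "-1 -0.02 0.01 0 0 0 0;-1 -0.04 0.01 0 0 0 0;-1 -0.06 0.01 0 0 0 0;-1 -0.08 0.01 0 0 0 0;-1 -0.1 0.01 0 0 0 0;-1 -0.12 0.01 0 0 0 0;-1 -0.14 0.01 0 0 0 0;-1 -0.16 0.01 0 0 0 0;-1 -0.16 0.01 0 0 0 0"}}

```text
clock: 4.9
position: [0.4477, 0.1039, 0.0905]
eef_rot: [[-0.997, 0.001, 0.082], [-0.082, 0.0, -0.997], [-0.001, -1.0, -0.0]]
ft_force: [-0.3, 0.1, -0.1]
gripper_width: -0.0002
```

```bash
python3 -c "
from h import *
g=snap('s7')"
```

```text
t 4.9 g [ 37.4 -29.   90.5] F [-0.3  0.1 -0.1] w -0.0002 q [-0.11  0.47 -0.31  2.12  0.26  0.58 -2.1 ]
```

View pics/s7.png

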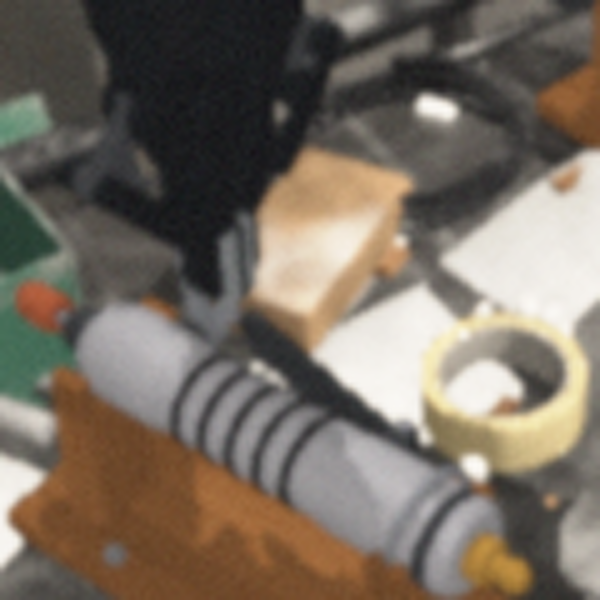

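{"api": "servo_tool", "payload": {"steps": "-1 -0.015 0 0 0 0 0;-1 -0.03 0 0 0 0 0;-1 -0.045 0 0 0 0 0;-1 -0.045 0 0 0 0 0"}}

```text
clock: 5.28
position: [0.4586, 0.1048, 0.0905]
eef_rot: [[-0.997, 0.0, 0.082], [-0.082, 0.0, -0.997], [-0.0, -1.0, -0.0]]
ft_force: [-1.0, -1.5, -1.0]
gripper_width: 0.0002
```

{"api": "servo_tool", "payload": {"steps": "-1 -0.008 0 0 0 0 0;-1 -0.016 0 0 0 0 0;-1 -0.016 0 0 0 0 0"}}

```text
clock: 5.53
position: [0.4622, 0.1051, 0.0905]
eef_rot: [[-0.997, 0.0, 0.082], [-0.082, 0.0, -0.997], [-0.0, -1.0, -0.0]]
ft_force: [-1.2, -1.3, 0.7]
gripper_width: -0.0003
```

{"api": "servo_tool", "payload": {"steps": "-1 -0.008 0 0 0 0 0;-1 -0.016 0 0 0 0 0;-1 -0.016 0 0 0 0 0"}}

```text
clock: 5.78
position: [0.4653, 0.1053, 0.0903]
eef_rot: [[-0.997, -0.002, 0.083], [-0.083, -0.0, -0.997], [0.002, -1.0, 0.0]]
ft_force: [-6.5, -0.1, 4.5]
gripper_width: 0.0003
```

```bash
python3 -c "
from h import *
g=snap('s8')"
```

```text
t 5.78 g [ 55.1 -29.1  90.3] F [-6.5 -0.1  4.5] w 0.0003 q [-0.1   0.5  -0.31  2.07  0.26  0.61 -2.08]
```

View pics/s8.png

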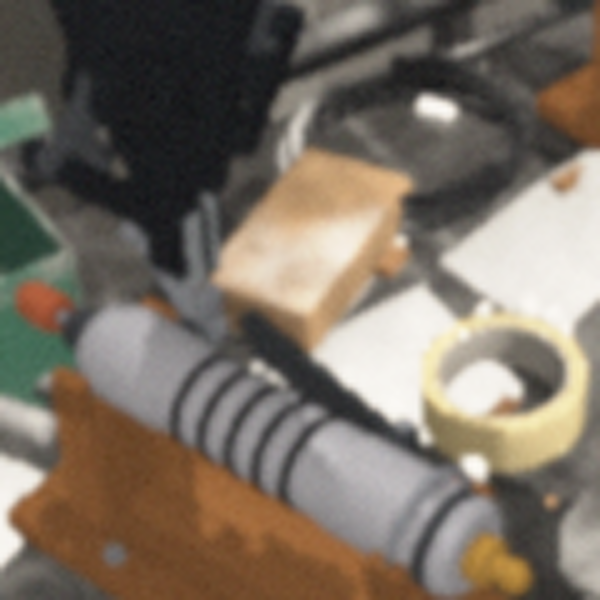

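{"api": "servo_tool", "payload": {"steps": "-1 -0.008 0 0 0 0 0;-1 -0.012 0 0 0 0 0;-1 -0.012 0 0 0 0 0"}}

```text
clock: 6.08
position: [0.4658, 0.1053, 0.09]
eef_rot: [[-0.997, -0.006, 0.083], [-0.083, -0.002, -0.997], [0.006, -1.0, 0.001]]
ft_force: [-22.6, -0.3, 14.7]
gripper_width: 0.0006
```

```bash
python3 - <<'E'
from h import *
rep()
g=snap('s9')
k=(g[...,1]<-18)&(g[...,1]>-40)&(g[...,0]>30)&(g[...,0]<95)&(g[...,2]>100)&(g[...,2]<140)
q=g[k]
for z in range(100,140,4):
    m=q[(q[:,2]>=z)&(q[:,2]<z+4)]
    if len(m):print(z,len(m),np.percentile(m[:,0],[5,50,95]).round(1))
E
```

```text
t 6.08 g [ 55.6 -29.2  90. ] F [-22.6  -0.3  14.7] w 0.0006 q [-0.1   0.5  -0.31  2.07  0.26  0.62 -2.08]
t 6.08 g [ 55.6 -29.2  90. ] F [-22.6  -0.3  14.7] w 0.0006 q [-0.1   0.5  -0.31  2.07  0.26  0.62 -2.08]
100 17 [40.4 45.3 59.6]
104 23 [40.  45.1 61.2]
108 11 [42.2 50.2 67.8]
112 16 [44.4 46.1 72. ]
116 20 [44.5 47.7 75. ]
120 29 [43.5 48.6 77.6]
124 25 [43.9 49.  77.5]
128 20 [44.  46.3 57.1]
132 16 [44.4 45.8 49.9]
136 15 [44.3 45.8 56.9]
```

{"api": "servo_tool", "payload": {"steps": "-1 0.03 0 0 0 0 0;-1 0.06 0 0 0 0 0;-1 0.12 -0.06 0 0 0 0;-1 0.18 -0.16 0 0 0 0;1 0.234 -0.16 -0.03 0 0 0;1 0.234 -0.16 -0.07 0 0 0;1 0.234 -0.16 -0.098 0 0 0;1 0.234 -0.16 -0.098 0 0 0;1 0.234 -0.16 -0.098 0 0 0;1 0.234 -0.16 -0.098 0 0 0"}}

```text
clock: 6.97
position: [0.4087, 0.1251, 0.1301]
eef_rot: [[-0.997, -0.001, 0.082], [-0.082, -0.0, -0.997], [0.001, -1.0, 0.0]]
ft_force: [0.3, 0.3, 0.0]
gripper_width: 0.0722
```

```bash
python3 - <<'E'
from h import *
g=snap('s10',(130,290,200,360),3.7)
for z0 in range(136,215,6):
    k=g[(np.abs(g[...,0])<30)&(np.abs(g[...,1]+5)<65)&(g[...,2]>=z0)&(g[...,2]<z0+6)]
    if len(k):print(z0,len(k),k.min(0).round(),k.max(0).round())
print(cmd(G(0,-.004,.046)))
E
```

```text
t 6.97 g [  0.3  -4.8 130.1] F [0.3 0.3 0. ] w 0.0722 q [-0.14  0.36 -0.36  2.16  0.21  0.65 -2.14]
154 13 [ -9. -45. 157.] [  8.  36. 160.]
160 45 [-12. -48. 160.] [ 10.  41. 166.]
166 72 [-13. -55. 166.] [  9.  44. 172.]
172 63 [-12. -55. 172.] [ 10.  45. 178.]
178 72 [-12. -55. 178.] [ 11.  44. 184.]
184 64 [-12. -55. 184.] [ 11.  44. 190.]
190 64 [-12. -50. 190.] [ 12.  43. 196.]
196 48 [-14. -65. 196.] [ 10.  45. 202.]
202 87 [-14. -69. 202.] [  9.  60. 208.]
208 146 [-14. -69. 208.] [ 13.  60. 214.]
214 104 [-17. -69. 214.] [ 12.  59. 220.]
(array([ 0.0009,  0.3364, -0.0035]), array([-0.0001,  0.0002,  0.0008]))
```

View pics/s10.png

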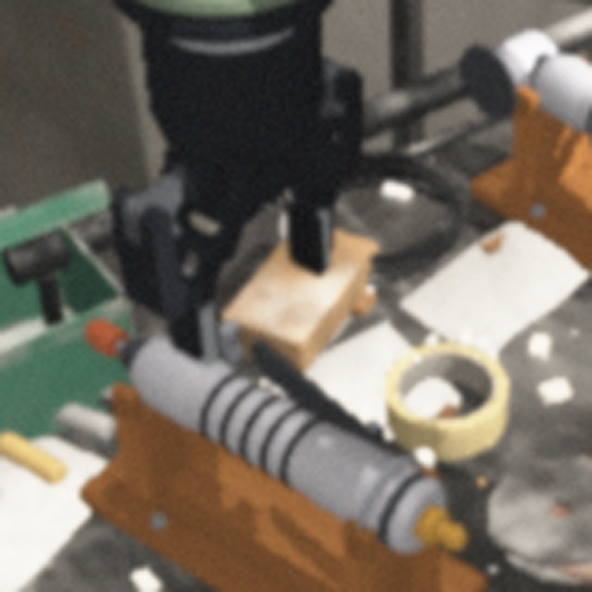

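{"api": "servo_tool", "payload": {"steps": "1 0 0.05 0 0 0 0;1 0 0.1 0 0 0 0;1 0 0.15 0 0 0 0;1 0 0.19 0 0 0 0;1 0 0.19 0 0 0 0"}}

```text
clock: 7.43
position: [0.4078, 0.1246, 0.0814]
eef_rot: [[-0.997, -0.003, 0.082], [-0.082, -0.001, -0.997], [0.003, -1.0, 0.001]]
ft_force: [-0.2, -0.2, -0.2]
gripper_width: 0.0857
```

```bash
python3 - <<'E'
from h import *
g=snap('s11',(130,290,200,360),3.7)
print(cmd(G(0,-.004,.045)))
E
```

```text
t 7.43 g [-0.6 -5.1 81.4] F [-0.2 -0.2 -0.2] w 0.0857 q [-0.18  0.45 -0.32  2.2   0.28  0.53 -2.2 ]
(array([-0.0016,  0.1491, -0.0038]), array([-0.0006,  0.0004,  0.0024]))
```

View pics/s11.png

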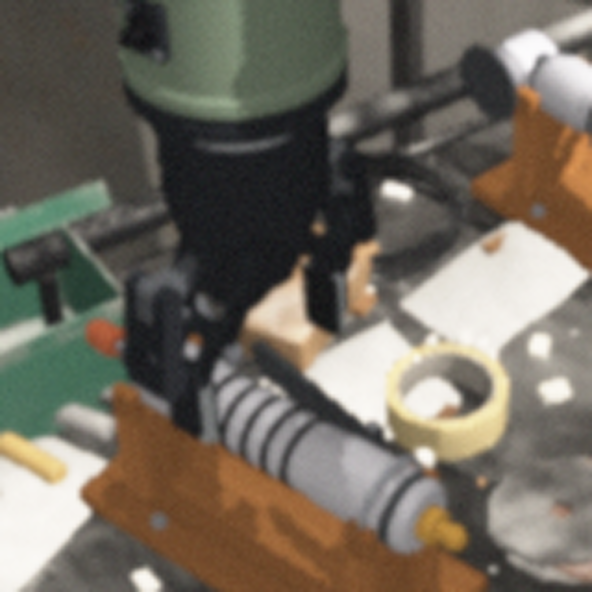

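{"api": "servo_tool", "payload": {"steps": "1 0 0.05 -0.004 0 0 0;1 0 0.1 -0.004 0 0 0;1 0 0.12 -0.004 0 0 0;1 0 0.145 -0.004 0 0 0;1 0 0.145 -0.004 0 0 0"}}

```text
clock: 7.9
position: [0.4083, 0.1261, 0.0464]
eef_rot: [[-0.997, -0.001, 0.082], [-0.082, -0.0, -0.997], [0.001, -1.0, 0.0]]
ft_force: [-0.5, -0.2, 0.0]
gripper_width: 0.0857
```

```bash
python3 - <<'E'
from h import *
g=snap('s12',(130,290,200,360),3.7)
print(cmd(G(0,-.004,.045)))
q=g[(np.abs(g[...,0])<14)&(g[...,1]>28)&(g[...,1]<60)]
for z0 in range(40,140,8):
    k=q[(q[:,2]>=z0)&(q[:,2]<z0+8)]
    if len(k):print(z0,len(k),k.min(0).round(),k.max(0).round())
E
```

```text
t 7.9 g [ 0.  -3.7 46.4] F [-0.5 -0.2  0. ] w 0.0857 q [-0.22  0.53 -0.27  2.22  0.33  0.43 -2.25]
(array([0.0004, 0.0073, 0.0014]), array([-0.0002,  0.0006,  0.0004]))
72 2 [-5. 43. 77.] [-2. 43. 79.]
80 17 [-12.  37.  80.] [ 1. 48. 88.]
88 40 [-12.  37.  89.] [ 6. 51. 96.]
96 33 [-12.  38.  96.] [  6.  51. 104.]
104 36 [-13.  37. 104.] [  2.  52. 112.]
112 20 [-12.  37. 112.] [ -5.  52. 119.]
120 31 [-14.  33. 121.] [  0.  60. 128.]
128 59 [-14.  30. 128.] [  9.  60. 136.]
136 47 [-14.  28. 136.] [  8.  60. 144.]
```

View pics/s12.png

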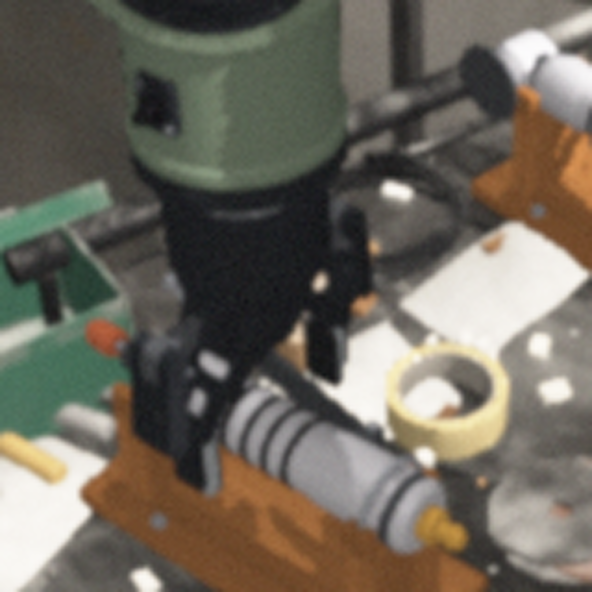

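{"api": "servo_tool", "payload": {"steps": "-1 0 0 0 0 0 0;-1 0 0 0 0 0 0;-1 0 0 0 0 0 0;-1 0 0 0 0 0 0;-1 0 0 0 0 0 0;-1 0 0 0 0 0 0;-1 0 0 0 0 0 0;-1 0 0 0 0 0 0"}}

```text
clock: 8.62
position: [0.4091, 0.1284, 0.0476]
eef_rot: [[-0.996, 0.002, 0.084], [-0.084, 0.003, -0.996], [-0.003, -1.0, -0.003]]
ft_force: [-4.3, 12.6, 12.7]
gripper_width: 0.0412
```

```bash
python3 - <<'E'
from h import *
g=snap('s13',(130,290,200,360),3.7)
E
```

```text
t 8.62 g [ 1.  -1.5 47.6] F [-4.3 12.6 12.7] w 0.0412 q [-0.22  0.52 -0.28  2.22  0.33  0.43 -2.25]
```

View pics/s13.png

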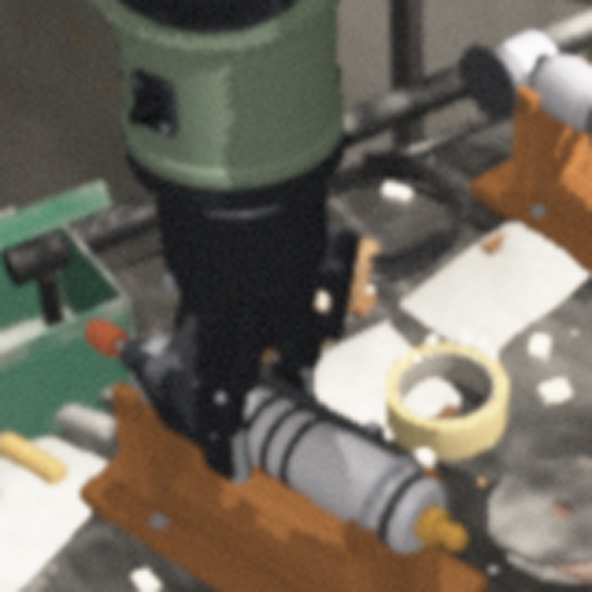

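{"api": "servo_tool", "payload": {"steps": "-1 0 0 0 0 0 0;-1 0 0 0 0 0 0;-1 0 0 0 0 0 0;-1 0 0 0 0 0 0;-1 0 0 0 0 0 0;-1 0 0 0 0 0 0;-1 0 0 0 0 0 0;-1 0 0 0 0 0 0;-1 0 0 0 0 0 0"}}

```text
clock: 9.42
position: [0.4092, 0.1284, 0.0476]
eef_rot: [[-0.996, 0.002, 0.084], [-0.084, 0.003, -0.996], [-0.003, -1.0, -0.003]]
ft_force: [-4.0, 12.0, 12.6]
gripper_width: 0.0413
```

{"api": "servo_tool", "payload": {"steps": "1 0 0 0 0 0 0;1 0 0 0 0 0 0;1 0 0 0 0 0 0;1 0 0 0 0 0 0;1 0 0 0 0 0 0;1 0 0 0 0 0 0;1 0 0 0 0 0 0;1 0 0 0 0 0 0"}}

```text
clock: 10.08
position: [0.4085, 0.1263, 0.0468]
eef_rot: [[-0.997, 0.0, 0.082], [-0.082, 0.0, -0.997], [-0.0, -1.0, -0.0]]
ft_force: [-0.1, 0.4, 0.3]
gripper_width: 0.0853
```

```bash
python3 - <<'E'
from h import *
rep()
E
```

```text
t 10.08 g [ 0.2 -3.5 46.8] F [-0.1  0.4  0.3] w 0.0853 q [-0.22  0.52 -0.27  2.22  0.33  0.43 -2.25]
```

Raise straight up, then clear back off to see everything.

{"api": "servo_tool", "payload": {"steps": "1 0 -0.06 0 0 0 0;1 0 -0.14 0 0 0 0;1 0 -0.26 0 0 0 0;1 0 -0.4 0 0 0 0;1 0 -0.55 0 0 0 0;1 0 -0.7 0 0 0 0;1 0 -0.85 0 0.05 0 0;1 -0.1 -0.9 0.15 0 0 0;1 -0.2 -0.9 0.3 0 0 0;1 -0.2 -0.9 0.45 0 0 0;1 -0.2 -0.9 0.6 0 0 0;1 -0.2 -0.9 0.75 0 0 0"}}

```text
clock: 11.08
position: [0.4737, -0.0588, 0.2717]
eef_rot: [[-0.997, 0.0, 0.082], [-0.082, -0.0, -0.997], [-0.0, -1.0, 0.0]]
ft_force: [0.5, 1.0, 0.4]
gripper_width: 0.0854
```

{"api": "servo_tool", "payload": {"steps": "1 0 0 0.15 0 0 0;1 0 0 0.3 0 0 0;1 0 0 0.4 0 0 0;1 0 0 0.4 0 0 0;1 0 0 0.4 0 0 0"}}

```text
clock: 11.5
position: [0.4816, -0.1573, 0.2714]
eef_rot: [[-0.997, -0.001, 0.08], [-0.08, 0.0, -0.997], [0.001, -1.0, -0.0]]
ft_force: [0.3, 0.8, 0.4]
gripper_width: 0.0859
```

```bash
python3 - <<'E'
from h import *
from cell import camera
import cv2
g=snap('s14',(200,320,210,340),5)
c=camera("top");im=c["pixels"][:,:,::-1];cv2.imwrite("pics/t14.png",im)
cv2.imwrite("pics/t15.png",cv2.resize(np.ascontiguousarray(im[140:290,190:290]),None,fx=4,fy=4,interpolation=cv2.INTER_CUBIC))
def rpt(g):
    k=(g[...,1]<-18)&(g[...,1]>-40)&(g[...,0]>0)&(g[...,0]<95)&(g[...,2]>108)&(g[...,2]<140)
    q=g[k];print("tip",len(q),q.min(0).round(1),q.max(0).round(1))
    k=(g[...,1]<-22)&(g[...,1]>-45)&(abs(g[...,0])<4)&(g[...,2]>70)&(g[...,2]<99)
    print("paddle at x0",g[k].round(0)[:,1])
rpt(g)
for nm,ww in(("top",cloud(c)),("top0",cloud(np.load("top0.npz")))):
    v=ww-O;rpt(np.stack([v@d,v@n_,v[...,2]],-1)*1000)
E
```

```text
t 11.5 g [  49.9 -292.1  271.4] F [0.3 0.8 0.4] w 0.0859 q [ 0.36  0.28 -0.2   1.83  0.06  1.05 -1.36]
tip 90 [ 41.1 -34.7 108. ] [ 80.2 -20.  127.1]
paddle at x0 [-32. -34. -30. -32. -32. -34. -28. -30. -32. -29. -32. -32. -31. -30.
 -32. -32. -31. -32. -32. -30. -30. -32. -30. -31. -30. -29. -31. -29.]
tip 76 [ 45.1 -35.1 108.5] [ 80.1 -21.3 127.4]
paddle at x0 [-31. -33. -35. -31. -33. -35. -35. -29. -31. -33. -34. -35. -29. -31.
 -33. -34. -35. -29. -34. -34. -34.]
tip 56 [ 18.7 -35.2 108.6] [ 35.2 -21.4 130.4]
paddle at x0 [-32. -33. -35. -34. -35. -29. -31. -33. -34. -35. -29. -31. -32. -34.
 -35. -29. -31. -32. -34. -34. -34.]
```

View pics/s14.png

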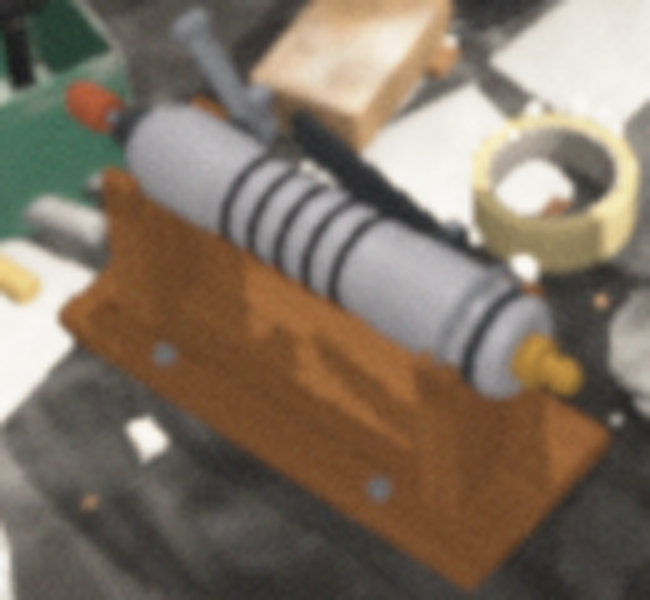

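View pics/t15.png

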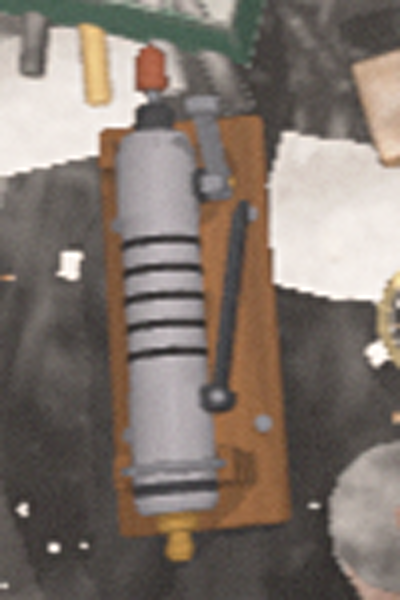

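```bash
python3 -c "
from cell import workorder
print(workorder.job_done())"
```

```text
the job is handed in; nothing more can be done
None
```

I finished the switch check on the straight grinder and handed the job in at about 11.6 s on the robot clock. No verdict comes back, so the checks below are my own.

- **Lever:** I pushed it forward with the shut fingertips until it hit a hard stop, at about 27 N with no further movement. The last pictures show it still forward, with its tip at about x +80 mm in the grinder's frame.
- **Paddle:** I squeezed it to a 41 mm grip, against 43 mm listed for fully in, and held it for about a second. After release, its outer face at x 0 is back at about y −35 mm, the same as at the start.
- **Forces and clearance:** The largest wrist force I read was about 27 N, during the lever push. The angle grinder was never touched, and the gripper is open in free air.

**Mismatch found:** the shut fingertips showed up about 20 mm behind the reported TCP in the camera depth, not 22 mm ahead as described. A pass over the lever at reported z 0.131 touched nothing, which confirmed the camera. I set the lever and paddle heights from what the camera showed.

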